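Hang the rinsing basket on the lift arm, jack the arm up and hold it

ROBOT

A 7-joint arm with a two-finger parallel gripper is mounted at the origin on a cart in front of the work surface, level with it; the furniture and walls round the work are solid. World frame = base frame: x ahead of the robot, y to its left, z up, the work surface at z = 0. Lengths are in m, angles in degrees, forces in N, time in s.
With the tool pointing down it reaches from about 0.425 to 0.875 m from the base axis. Payload 9.9 kg.
Tool frame: the origin (TCP) lies on the centre line of the jaws, within the pads' length; the fingertips stand 14 mm ahead of it and the grasp point (between the pads) lies 5 mm behind it; z points along the fingers, y is the line along which they close (so a half turn about z gives the same grasp; the last joint's range is limited). The gripper opens to 85 mm and grips with 20 to 120 N. Pads are 22 mm wide; open, the fingers measure 114 mm over their backs; the gripper's body (76 mm by 85 mm) begins 54 mm behind the grasp point. The pads swing forward as they close: fully open they stand 13 mm farther back than shut.
Start: joints at [-77.51, 32.985, 1.427, 82.34, -0.859, 64.687, -3.237], TCP at [0.201, 0.644, 0.208] pointing down, gripper open.
Joint ranges: [-157.87, 157.87], [-19.46, 123.44], [-87.15, 90], [11.01, 140.99], [-62.26, 242.26], [9.8, 113.94], [-161.44, 161.44]. Speed limits (degrees/s): [127.2, 127.2, 172.46, 172.46, 180, 180, 180].

INTERFACE

Orientations are given as a 3x3 rotation matrix whose columns are the frame's x, y, z axes.
In Python, from bench import * gives the robot as it stands.
- The arm moves only by the tool arm_command, never from a script. Its argument "commands" is one flat list of numbers, 7 for each row, row after row: the closure, from 0 (fully open) to 1 (shut), then the shift along the tool's x, y, z in mm, then the turn, a rotation vector about the tool's x, y, z in rad. In form: [fingers, dx, dy, dz, wx, wy, wz, fingers, dx, dy, dz, wx, wy, wz, ...]. A call has exactly 10 rows; each row shifts and turns the commanded pose from where the row before left it, along the tool's axes as they then stand; what a row does not reach is not made up. A row lasts 1/12 s, in which the tool goes at most 41.7 mm and 7.16 degrees, less where a joint would pass 70% of its speed; a pose out of reach is approached as far as the arm can. A call with a gripper value outside its range is refused whole. The fingers move at their own pace and stop on an object; "squeeze" is the grip in N (left out, the last holds). Time passes only in rows, so rows that do not move let the fingers close, or fill a call up. It gives the time, the measured TCP pose, the force, the opening and the grip force at its end, in the units of the state.
- observe(): the state, without advancing time (a new reading comes with each control period).
- read_camera(name): name is "scene" or "top" or "wrist"; returns a dict with "color" (384x512x3 uint8, red, green, blue), "mtx" (3x3 intrinsics, pixels), "R" (3x3) and "t" (3): a world point X has camera coordinates R X + t. Camera axes: x right, y down, z forward; pixel columns grow to the right and rows downward; lengths in m; the calibration is good to about 2 mm. A picture is of the moment at which its call begins. There is no depth.
- hand_in(): hands the job in; it is judged then, once.
The state is a dict: "time_s": time; "joint_positions": joint angles; "joint_velocities": joint speeds; "joint_efforts": joint torques, N m; "eef_pos": TCP position; "orientation": TCP orientation; "ft_force": force on the tool from outside, world axes, zero at the start; "torque": the same for the moment, N m; "finger_gap": finger opening in m; "grip_force": force on a finger pad.
Only numpy, scipy, OpenCV 4.12 (cv2) and the standard library are available. Lean on these libraries where they do the work, as an engineer would, in place of code of your own. Each camera call takes 0.05 s, during which the arm holds its last target. There are 200 camera calls.

TASK

Hang the small handled basket by its bail in the notch at the end of the stand's sliding arm, above the round tin, and let go of it. Then set the lever jack standing flat on the stand's board with its round saddle centred under the round lift pad below the arm, and let go of it. Work the jack's handle one full stroke, all the way down and all the way back up, then press it fully down again with the fingers so that the basket is lifted out of the tin, and finish while holding the handle down like that; leave the things standing around in their places.

Things in the scene. Friction and masses are not known exactly. Their poses are not given: they have to be found in the camera images.
- basket: Small loose round steel basket, standing on the bench at the left at the start, 50 mm across and 50 mm high, 0.15 kg, with a stiff (fixed) bail of 9 mm bar. Origin: centre of its underside, z up. The bail lies in its x-z plane: straight top bar along x, about 54 mm long, underside 116 mm above the origin; clear window 57 mm wide below it, rim of the cup at 50 mm. On the bar's middle stands an upright wooden grip tab 26 (x) x 12 (y) mm, from 123 to 168 mm above the origin.
- bail_bar (a point): Underside of the middle of the basket's bail bar, 116 mm above the basket's origin; axes as the basket.
- lift_stand: Fixed stand. Origin on the bench (z = 0) straight below the lift pad, z up. Its wooden board, top at z = 46 mm, spans x -235..40, y -117..58 mm. Steel post, 228 mm high, at y = -90 mm. It carries the arm: aluminium beam 16 mm wide (x), 14 mm thick, top at z = 146 mm when down, level along +y from the post to its free end at y = 132 mm, only sliding up and down.
- hook_seat (a point): Seat of the notch on top of the arm at its free end (stand frame y = 115 mm, z = 146 mm when down), where the basket's bar shall lie, bar along the stand's x. The notch is 18 mm long in y, between two lips across the arm: inner lip 9 mm high, end lip 11 mm high and 8 mm thick. The bail must come over the free end from +y, arm inside its window, bar above the lip. Axes as the stand.
- lift_pad (a point): Centre of the underside of the round lift pad, 34 mm across, below the arm (stand frame x = y = 0, z = 116 mm when the arm is down); axes as the stand.
- lift_arm (a joint): Height in m of the arm above its lowest position, 0 to 0.045. It sinks back by its weight (0.5 kg, plus the basket) when not held up.
- red_tin: Round open tin fixed on the bench under the hook, 104 mm across outside, about 80 inside, rim 42 mm high; origin at the centre of its underside. The hung basket's underside is at z = 30 mm, inside it, while the arm is down.
- jack: Loose lever jack, 0.9 kg, at the start standing askew on the -x end of the stand's board. Origin: centre under its grip housing, x towards the saddle, z up. Base plate 40 mm wide (y), 10 high, x -65..100 mm. Housing to grip: 30 mm wide (y), 34 long (x), up to 74 mm high. Round saddle at x = 75 mm. Handle towards -x, hinged at x = -15, z = 52 mm. Under the pad it points its x as the stand's x, coming from the -x side.
- saddle_top (a point): Centre of the top of the jack's round saddle, 34 mm across, 55 mm above the jack's underside when down (15 mm below the lift pad when both are down and the jack stands on the stand's board); axes as the jack.
- handle_pad (a point): Centre of the top of the pressing pad, 34 x 36 mm, at the end of the jack's handle, 85 mm from the hinge; raised 26 degrees, about 92 mm above the jack's underside, when up and about 52 mm when down. Axes turn with the jack.
- jack_handle (a joint): Angle of the jack's handle in rad: 0 up, 0.5 fully down (stop). The saddle rises 82 mm per rad, 41 mm in all. No ratchet: a spring and the load bring the handle up when let go. About 3 N on the pad moves it empty, about 10 to 12 N with the loaded arm.
- burr_case: Flat round red case, 36 mm across, 16 high, on the bench left of the tin. Origin under its centre. Leave alone.
- flux_pot: Small cream pot, 34 mm across, 42 high, on the bench behind the tin. Origin under its centre. Leave alone.
- alu_canister: White-grey canister, 63 mm across, 78 high, on the bench behind the stand. Leave alone.
- wax_block: Blue block 30 x 46 x 19 mm on the bench in front of the basket. Leave alone.

How it is judged (in metres and radians):
On the way, in this order (a step that is already met when the one before it is completed fails the run):
1. the basket hangs by its bail in the arm's notch, upright, clear of the tin and released (distance between bail_bar and hook_seat below 0.016 m and contact force between basket and lift_stand above 0.3 N and angle between basket's own z axis and vertical below 0.25 rad and contact force between basket and red_tin below 0.1 N and contact force between the fingers and basket below 0.1 N and value of joint lift_arm below 0.004 m), for 0.3 s.
2. the jack stands on the stand's board with its saddle within 12 mm of the pad's centre line, released, handle up (horizontal distance between saddle_top and lift_pad below 0.012 m and angle between jack's own z axis and vertical below 0.06 rad and height (world z) of jack below 0.05 m and contact force between the fingers and jack below 0.1 N and value of joint jack_handle below 0.08 rad), for 0.3 s.
3. the handle is pumped down and the jack lifts the arm with the basket (value of joint jack_handle above 0.4 rad and value of joint lift_arm above 0.014 m and horizontal distance between saddle_top and lift_pad below 0.012 m and angle between jack's own z axis and vertical below 0.06 rad and height (world z) of jack below 0.05 m and distance between bail_bar and hook_seat below 0.016 m and contact force between basket and lift_stand above 0.3 N and angle between basket's own z axis and vertical below 0.25 rad and contact force between basket and red_tin below 0.1 N and distance between saddle_top and lift_pad below 0.0125 m), for 0.1 s.
4. the handle is let back up and the arm is down again (value of joint jack_handle below 0.1 rad and value of joint lift_arm below 0.004 m), for 0.1 s.
At the end, for the whole second after the job is handed in: The fingers hold the handle down (over 0.40 of 0.50 rad), the jack alone carries the arm at least 14 mm up, saddle within 12 mm of the pad's centre line, jack flat on the board, and the basket hangs still in the notch (bar within 16 mm of the seat), its underside above the tin's rim (all of step 3 and contact force between the fingers and jack above 1 N and contact force between each of the arm, the fingers and lift_stand below 0.3 N and contact force between the fingers and basket below 0.1 N and height (world z) of basket above 0.042 m and linear speed of basket below 0.05 m/s); the arm keeps its last pose, push and grip.
It fails at once if a bystander is moved more than 40 mm (distance of any of flux_pot, burr_case, alu_canister, wax_block from where it was at the start of the episode above 0.04 m).
It also fails if it takes over 61 s, if anything falls off the work surface, if the arm or the gripper's body presses on something with over 40 N, if the wrist force passes 120 N, or if a joint passes its speed limit or range.

## Working session

There is one attempt and no reset: what is moved stays moved. The work goes in short steps, Python scripts to look and compute and a tool call to move; the robot and the scene stay as the last step left them, time stands still between calls to the robot, and variables do not carry over. Pictures are saved under pics/ and viewed, at most 10 in all, crops included, and the job is handed in when it is done.

Besides the shell and the picture viewer there is one more tool, called after "Call:" in YAML: its name, and indented under it one key for each argument. arm_command: Moves the arm, as the interface text tells. Its arguments: {"type":"object","properties":{"commands":{"type":"array","items":{"type":"number"}},"squeeze":{"type":"number"}},"required":["commands"]}

```bash
mkdir -p pics; python3 - <<'E'
from bench import *
import cv2,numpy as np
s=observe();print(s)
for n in ["scene","top"]:
    c=read_camera(n);print(n,c["mtx"].tolist(),c["R"].tolist(),c["t"].tolist())
    np.savez(f"pics/{n}0.npz",**c)
    cv2.imwrite(f"pics/{n}0.png",cv2.resize(c["color"][:,:,::-1],(800,600),interpolation=cv2.INTER_CUBIC))
E
```

```text
{'time_s': 0.0, 'joint_positions': array([-77.50833351,  33.0332131 ,   1.42190514,  82.38614762,
        -0.85840982,  64.68520413,  -3.23722785]), 'joint_velocities': array([-0.15969122, -0.06632374, -0.0718945 ,  0.02416206, -0.01445976,
        0.10721408,  0.02920999]), 'joint_efforts': array([-1.74086140e-04, -7.65780258e+01,  2.25047685e+00, -2.85971153e+01,
        1.52507873e-02,  1.32671784e-02, -2.03511149e-05]), 'eef_pos': array([0.20049313, 0.64403197, 0.20723735]), 'orientation': array([[-9.54815965e-01,  2.97197427e-01, -4.03636779e-04],
       [ 2.97197688e-01,  9.54814644e-01, -1.59038458e-03],
       [-8.72598987e-05, -1.63848451e-03, -9.99998654e-01]]), 'ft_force': array([0.46545293, 0.07825253, 0.38683346]), 'torque': array([-0.00903841,  0.0625068 , -0.01967759]), 'grip_force': 0.0, 'finger_gap': 0.085462508062172}
scene [[479.40127346389824, 0.0, 247.19865238433147], [0.0, 479.40127346389824, 191.89414418106708], [0.0, 0.0, 1.0]] [[0.5931943236631463, -0.804960401681467, 0.012619274885413206], [-0.6760252448219574, -0.5065683451896298, -0.5351433266100333], [0.43716171234136575, 0.30891303529739783, -0.8446670195326164]] [-0.10885189845494352, 0.5730415649694393, 0.8155509220745605]
top [[475.2196346632236, 0.0, 256.9306321168454], [0.0, 475.2196346632236, 193.44588089908447], [0.0, 0.0, 1.0]] [[0.0015491153335051985, -0.9998738017891918, 0.015810779149408382], [-0.9879469838571533, -0.003977529691324485, -0.15474151461423757], [0.1547848743554652, -0.015380499120070829, -0.9878284683676516]] [0.2882627969631756, 0.5631968785060346, 0.9968116016009706]
```

View pics/scene0.png

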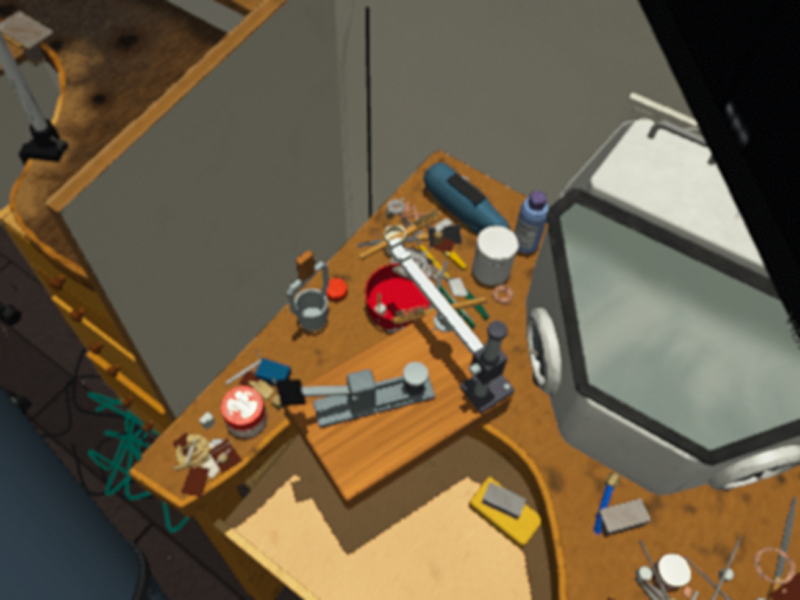

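View pics/top0.png

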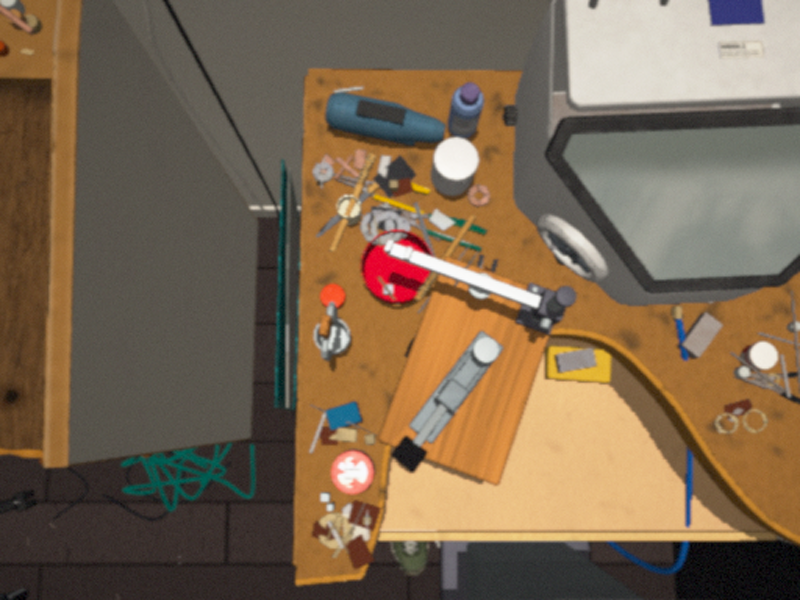

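The overview shows the basket at left (top view about (333,338)), the tin at (398,267), the arm running from the post at (545,305) to its free end at (392,247), and the jack from its pad at (409,453) to its saddle at (486,348). I'll zoom in for precision.

```bash
cat > h.py <<'E'
import numpy as np,cv2
def load(n): return dict(np.load(f"pics/{n}.npz"))
def ray(c,uv):
    d=np.linalg.inv(c["mtx"])@np.array([uv[0],uv[1],1.]);R=c["R"]
    d=R.T@d; return -R.T@c["t"],d/np.linalg.norm(d)
def plane(c,uv,z):
    o,d=ray(c,uv); return o+d*(z-o[2])/d[2]
def tri(c1,u1,c2,u2):
    o1,d1=ray(c1,u1);o2,d2=ray(c2,u2)
    s=np.linalg.lstsq(np.c_[d1,-d2],o2-o1,rcond=None)[0]
    a,b=o1+s[0]*d1,o2+s[1]*d2
    return (a+b)/2,np.linalg.norm(a-b)*1e3
def proj(c,X):
    p=c["mtx"]@(c["R"]@np.asarray(X)+c["t"]);return p[:2]/p[2]
E
python3 - <<'E'
from h import *
for n,(x,y,w,h) in dict(top0=(190,145,195,146),scene0=(170,140,175,131)).items():
    im=load(n)["color"][y:y+h,x:x+w,::-1]
    cv2.imwrite(f"pics/{n}z.png",cv2.resize(im,None,fx=4,fy=4,interpolation=cv2.INTER_CUBIC))
E
```

```text
(no output)
```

View pics/top0z.png

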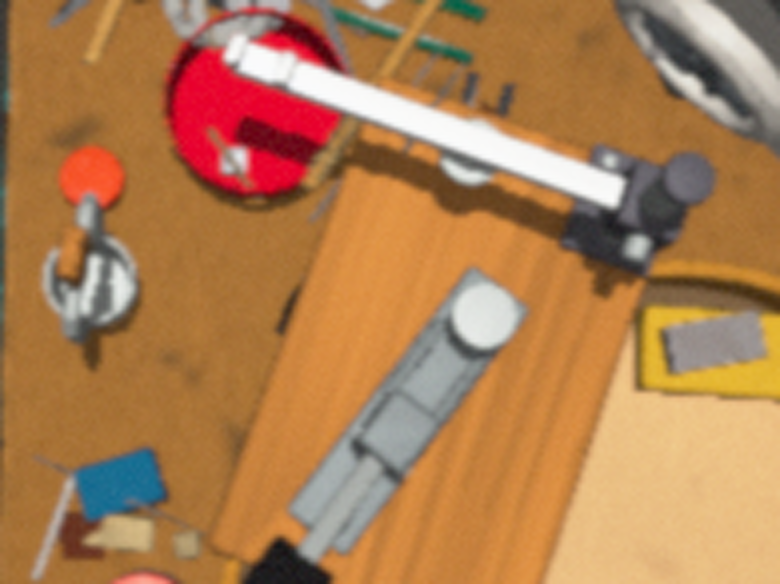

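View pics/scene0z.png

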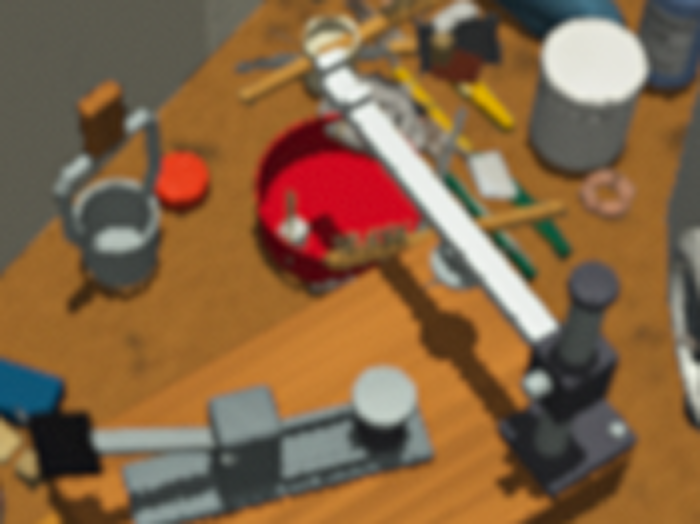

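Zoomed top: saddle (487,317), housing (400,433), tab (70,253), bail ends (88,205)/(75,325), arm end (237,50), post top (690,178). Zoomed scene: saddle (385,397), housing (243,410), tab (102,95), bail ends (147,122)/(70,180), arm end (328,65), post top (593,283).

```bash
python3 - <<'E'
from h import *
T,S=load("top0"),load("scene0")
t=lambda u,v:(190+u/4-.4,145+v/4-.4); s=lambda u,v:(170+u/4-.4,140+v/4-.4)
P={}
for n,a,b in [("saddle",(487,317),(385,395)),("housing",(400,433),(243,410)),("tabtop",(70,250),(105,92)),("bailF",(88,205),(147,120)),("bailN",(75,325),(68,180)),
  ("post",(690,178),(593,283)),("rimcup",(92,280),(118,215)),("tin",(258,107),None)]:
    if b: P[n],e=tri(T,t(*a),S,s(*b));print(n,P[n].round(4),round(e,1))
print("saddle@.101",plane(T,t(487,317),.101),plane(S,s(385,397),.101))
print("housing@.12",plane(T,t(400,433),.12),plane(S,s(243,410),.12))
print("handlepad@.138",plane(T,(409/1.5625,453/1.5625),.138),plane(S,(290/1.5625,391/1.5625),.138))
# red tin & arm masks
for n,c in (("top",T),("scene",S)):
    hsv=cv2.cvtColor(c["color"],cv2.COLOR_RGB2HSV)
    m=(((hsv[...,0]>174)|(hsv[...,0]<4))&(hsv[...,1]>190)&(hsv[...,2]>80)).astype(np.uint8)
    k,l,st,ce=cv2.connectedComponentsWithStats(m)
    for i in range(1,k):
        if st[i,4]>30:print(n,"red",st[i],ce[i].round(1),plane(c,ce[i],.042).round(4))
    m=((hsv[...,1]<40)&(hsv[...,2]>205)).astype(np.uint8)
    m[:, :230]=0;m[:,360:]=0;m[:140]=0;m[205:]=0
    ys,xs=np.nonzero(m)
    k,l,st,ce=cv2.connectedComponentsWithStats(m);i=1+np.argmax(st[1:,4])
    cnt=np.argwhere(l==i)[:,::-1].astype(np.float32);r=cv2.minAreaRect(cnt);bx=cv2.boxPoints(r);print(n,"arm",r)
    for p in bx:print(p,plane(c,p,.146).round(4))
E
```

```text
saddle [0.4907 0.1794 0.0998] 0.2
housing [0.431  0.2264 0.1221] 0.4
tabtop [0.5169 0.3856 0.1686] 2.9
bailF [0.546  0.383  0.1122] 0.0
bailN [0.4842 0.3876 0.1219] 0.2
post [0.5421 0.1032 0.2242] 1.1
rimcup [0.5151 0.3849 0.0493] 0.8
saddle@.101 [0.49069368 0.17953726 0.101     ] [0.48915583 0.17853243 0.101     ]
housing@.12 [0.43123002 0.22612956 0.12      ] [0.43165089 0.22723433 0.12      ]
handlepad@.138 [0.35994166 0.28177104 0.138     ] [0.35804196 0.28121272 0.138     ]
top red [256 149  19  13 100] [265. 155.] [0.6485 0.2722 0.042 ]
top red [232 156  43  38 569] [249.8 176.1] [0.6008 0.3055 0.042 ]
top arm ((295.5583801269531, 174.33941650390625), (104.4879379272461, 8.629012107849121), 19.98310661315918)
[244.98538 160.54015] [0.612  0.3152 0.146 ]
[247.9343  152.43065] [0.6285 0.3095 0.146 ]
[346.13138 188.13869] [0.5573 0.1156 0.146 ]
[343.18246 196.24818] [0.5411 0.1218 0.146 ]
scene red [234 170  41  36 704] [252.  188.2] [0.6047 0.2969 0.042 ]
scene red [146 264  22  11  48] [158.1 270.7] [0.3157 0.334  0.042 ]
scene arm ((318.5, 155.0), (18.0, 23.0), 90.0)
[307. 146.] [0.7142 0.2269 0.146 ]
[330. 146.] [0.7453 0.1856 0.146 ]
[330. 164.] [0.7026 0.1598 0.146 ]
[307. 164.] [0.6723 0.2001 0.146 ]
```

```bash
python3 - <<'E'
from h import *
T,S=load("top0"),load("scene0");k=1.5625
for n,a,b in [("wall top near",(73,463),(50,207)),("wall bottom near",(250,437),(172,417)),("bench corner left near",(297,582),(135,470)),("wall top far",(78,0),(282,0))]:
    p,e=tri(T,np.array(a)/k,S,np.array(b)/k);print(n,p.round(3),round(e,1))
for c in (T,S):
    print(proj(c,[.201,.644,.208])*k, proj(c,[.201,.644,.4])*k)
O=np.array([.5745,.1883]);d=np.array([.3445,.9388]);x=np.array([.9388,-.3445])
for n,X in dict(seat=[*(O+.115*d),.146],end=[*(O+.132*d),.146],pad=[*O,.146],b1=[*(O-.235*x+.058*d),.046],b2=[*(O+.04*x-.117*d),.046],b3=[*(O-.235*x-.117*d),.046],b4=[*(O+.04*x+.058*d),.046]).items():
    a,b=proj(T,X),proj(S,X);print(n,((a-[190,145])*4).round(),((b-[170,140])*4).round())
for uv in [(258,107)]: print("tin",plane(T,(190+uv[0]/4,145+uv[1]/4),.042))
E
```

```text
wall top near [0.347 0.655 0.237] 15.1
wall bottom near [ 0.344  0.574 -0.301] 57.6
bench corner left near [ 0.181  0.431 -0.004] 4.5
wall top far [0.878 0.696 0.231] 50.6
[ 79.73567105 603.70514338] [-14.60573366 660.07540945]
[-22.27885192 299.52796811] [-106.56778676  198.78906755]
seat [258.  58.] [343.  79.]
end [226.  46.] [326.  59.]
pad [477. 138.] [466. 229.]
b1 [203. 545.] [ 38. 450.]
b2 [680. 177.] [636. 444.]
b3 [516. 662.] [208. 717.]
b4 [379.  68.] [449. 216.]
tin [0.61060528 0.29525643 0.042     ]
```

```bash
cat >> h.py <<'E'
from scipy.spatial.transform import Rotation as Ro
def down(ang):  # tool pointing down, tool y at world angle ang (deg)
    a=np.radians(ang);y=np.array([np.cos(a),np.sin(a),0]);z=np.array([0,0,-1.]);return np.c_[np.cross(y,z),y,z]
def plan(p,R,wps):
    """wps: (pos, yaw, nrows) ; prints rows dx dy dz wx wy wz, following the rounded commanded pose"""
    p=np.array(p,float);R=np.array(R)
    for q,a,n in wps:
        p0=p.copy();q=np.array(q,float);T=down(a);w=Ro.from_matrix(R.T@T).as_rotvec();R0=R.copy()
        for i in range(1,n+1):
            t=p0+(q-p0)*i/n;Rt=R0@Ro.from_rotvec(w*i/n).as_matrix()
            d=(R.T@(t-p)*1e3).round(1);r=Ro.from_matrix(R.T@Rt).as_rotvec().round(3)
            p=p+R@d/1e3;R=R@Ro.from_rotvec(r).as_matrix();print(*d,*r,sep=", ")
E
python3 - <<'E'
from h import *;from bench import *
s=observe();plan(s["eef_pos"],s["orientation"],[((.33,.49,.23),75,5),((.5155,.3853,.225),85.7,5)])
E
```

```text
-33.9, -21.7, -4.5, -0.0, 0.0, -0.008
-33.7, -22.0, -4.5, -0.001, 0.0, -0.008
-33.5, -22.3, -4.5, 0.0, 0.0, -0.008
-33.4, -22.5, -4.6, -0.0, 0.0, -0.008
-33.2, -22.8, -4.5, -0.001, 0.0, -0.008
-41.2, -10.6, 1.0, 0.0, 0.0, -0.037
-40.9, -12.2, 1.0, 0.0, 0.0, -0.038
-40.3, -13.7, 1.0, 0.0, 0.0, -0.037
-39.8, -15.1, 1.0, 0.0, 0.0, -0.037
-39.2, -16.7, 1.0, 0.0, 0.0, -0.038
```

Call:
arm_command:
  commands: [0,-34,-22,-4.5,0,0,-0.008,0,-34,-22,-4.5,0,0,-0.008,0,-33.5,-22,-4.5,0,0,-0.008,0,-33.5,-22.5,-4.5,0,0,-0.008,0,-33,-23,-4.5,0,0,-0.008,0,-39,-11,1,0,0,-0.037,0,-39,-12,1,0,0,-0.037,0,-39,-13.5,1,0,0,-0.037,0,-38.5,-15,1,0,0,-0.037,0,-37,-17,1,0,0,-0.037]
  squeeze: 30

```text
time_s: 0.93
eef_pos: [0.5085, 0.3854, 0.2253]
orientation: [[-0.997, 0.075, -0.0], [0.075, 0.997, -0.0], [0.0, -0.0, -1.0]]
ft_force: [0.9, 1.0, 0.5]
finger_gap: 0.0851
grip_force: 0.0
```

```bash
python3 - <<'E'
from h import *;from bench import *
s=observe();print(s["time_s"],s["eef_pos"],s["ft_force"])
c=read_camera("wrist");np.savez("pics/w1.npz",**c);cv2.imwrite("pics/w1.png",c["color"][:,:,::-1])
for n,X in dict(tabtop=(.5155,.3853,.168),bar1=(.5155+.027*.997,.3853-.027*.075,.12),bar2=(.5155-.027*.997,.3853+.027*.075,.12),orig=(.5155,.3853,0)).items(): print(n,proj(c,X).round())
E
```

```text
0.9333 [0.50846133 0.38539059 0.22534753] [0.94333485 0.95084651 0.47091315]
tabtop [256. 211.]
bar1 [256. 219.]
bar2 [256. 158.]
orig [256. 157.]
```

View pics/w1.png

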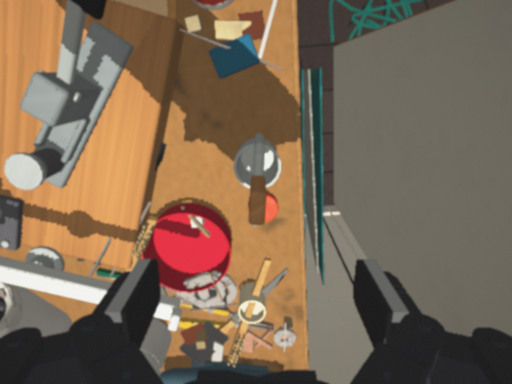

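The wrist view shows the tab's top at about (257,208) in line with the bar, matching the prediction (256,211). So I descend and grip.

Call:
arm_command:
  commands: [0,-7,0,10,0,0,0,0,0,0,25,0,0,0,0,0,0,25,0,0,0,0,0,0,20,0,0,0,0,0,0,0,0,0,0,1,0,0,0,0,0,0,1,0,0,0,0,0,0,1,0,0,0,0,0,0,1,0,0,0,0,0,0,1,0,0,0,0,0,0]
  squeeze: 40

```text
time_s: 1.82
eef_pos: [0.5143, 0.3866, 0.1467]
orientation: [[-0.997, 0.077, 0.001], [0.077, 0.997, 0.001], [-0.001, 0.001, -1.0]]
ft_force: [0.1, 1.2, -0.3]
finger_gap: 0.0254
grip_force: 0.0
```

Call:
arm_command:
  commands: [1,0,0,0,0,0,0,1,0,0,0,0,0,0,1,0,0,0,0,0,0,1,0,0,0,0,0,0,1,0,0,-8,0,0,0,1,0,0,-15,0,0,0,1,0,0,-15,0,0,0,1,0,0,-15,0,0,0,1,0,0,-7,0,0,0,1,0,0,0,0,0,0]

```text
time_s: 2.65
eef_pos: [0.5148, 0.3868, 0.2078]
orientation: [[-0.997, 0.077, 0.003], [0.077, 0.997, 0.002], [-0.002, 0.002, -1.0]]
ft_force: [-0.2, -0.5, 0.7]
finger_gap: 0.0003
grip_force: 0.0
```

```bash
python3 - <<'E'
from h import *;from bench import *
s=observe();print(s["eef_pos"],s["ft_force"],s["finger_gap"],s["grip_force"])
O=np.array([.5745,.1883]);d=np.array([.3445,.9388])
f=lambda k,z:(*(O+k*d),z)
# grip offset: basket origin vs TCP at grasp
plan(s["eef_pos"],s["orientation"],[(f(.195,.2075),69.85,8),(f(.175,.2075),69.85,2)])
T=read_camera("top");np.savez("pics/top2.npz",**T)
S=read_camera("scene");np.savez("pics/scene2.npz",**S)
a=T["color"][130:300,180:350,::-1];b=S["color"][110:260,170:340,::-1]
cv2.imwrite("pics/m2.png",np.hstack([cv2.resize(a,(400,400),interpolation=2),cv2.resize(b,(400,400),interpolation=2)]))
E
```

```text
[0.51476963 0.38682205 0.20776145] [-0.23867768 -0.45353608  0.65007235] 0.0002958212137015748 0.0
-16.0, -0.7, 0.1, 0.0, 0.0, 0.034
-15.9, -0.2, 0.0, 0.001, 0.001, 0.035
-16.0, 0.4, 0.1, -0.0, -0.0, 0.034
-16.0, 1.0, 0.0, 0.0, 0.0, 0.034
-15.9, 1.4, 0.1, 0.001, 0.0, 0.035
-15.8, 2.1, 0.0, -0.0, 0.001, 0.034
-15.8, 2.6, 0.1, 0.0, -0.0, 0.034
-15.7, 3.1, 0.0, 0.001, 0.0, 0.035
0.0, -10.0, 0.0, -0.0, 0.0, -0.0
0.0, -10.0, 0.0, -0.0, 0.0, -0.0
```

View pics/m2.png

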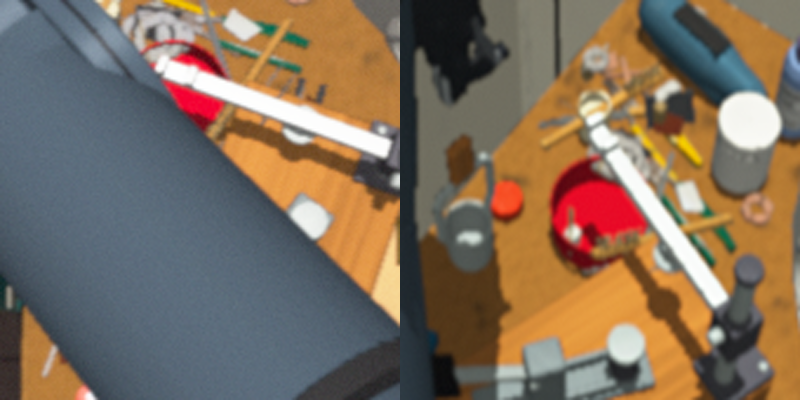

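The basket didn't move: the tab is still at (460,155) in the right panel. The fingers shut on nothing. I'll check where the fingertips really are.

```bash
python3 - <<'E'
from h import *;from bench import *
s=observe();S=load("scene2");R=s["orientation"];p=s["eef_pos"]
print(R)
g=lambda X:(proj(S,X)-[170,110])*[400/170,400/150]+[400,0]
for n,X in dict(tcp=p,tip=p+R[:,2]*.014,tab=(.5155,.3853,.168),tabbot=(.5155,.3853,.123)).items():print(n,g(X).round())
c=read_camera("wrist");np.savez("pics/w2.npz",**c)
a=cv2.resize(S["color"][90:230,150:290,::-1],(560,560),interpolation=2)
cv2.imwrite("pics/m3.png",np.hstack([a,cv2.resize(c["color"][:,156:356,::-1],(240,560))]))
E
```

```text
[[-9.97056180e-01  7.66744640e-02 -4.02889240e-06]
 [ 7.66744638e-02  9.97056180e-01  3.22724547e-05]
 [ 6.49150523e-06  3.18685373e-05 -9.99999999e-01]]
tcp [453. 115.]
tip [454. 126.]
tab [459. 142.]
tabbot [462. 174.]
```

View pics/m3.png

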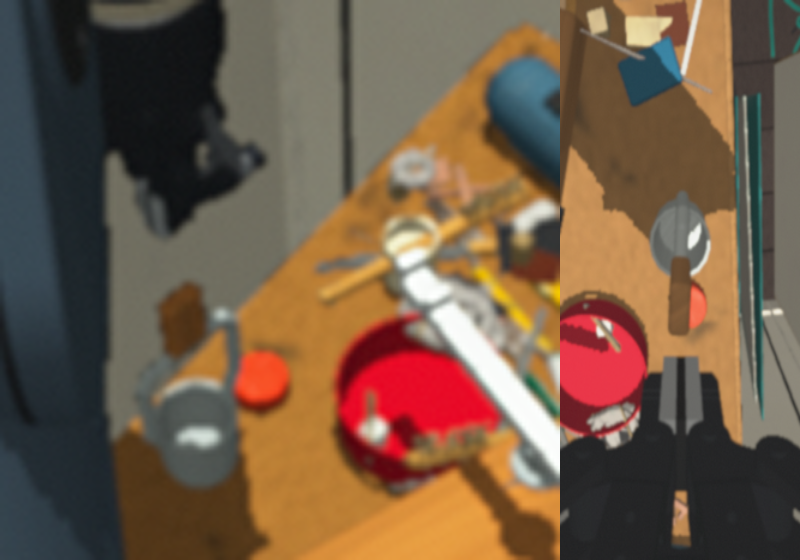

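```bash
python3 - <<'E'
from h import *;from bench import *
c=load("w2");s=observe();print(-c["R"].T@c["t"],c["R"].round(3).tolist(),s["eef_pos"],s["finger_gap"],s["time_s"])
p=s["eef_pos"];R=s["orientation"]
for n,X in dict(tcp=p,tip=p+R[:,2]*.014,tabtop=(.5155,.3853,.168),tabbot=(.5155,.3853,.123)).items():print(n,proj(c,X).round())
# tab colour mask in wrist
hsv=cv2.cvtColor(c["color"],cv2.COLOR_RGB2HSV)
print([tuple(hsv[r,254]) for r in range(120,260,8)])
T=read_camera("top")
E
```

```text
[0.43045809 0.39352564 0.37236003] [[0.078, 0.997, -0.001], [0.944, -0.074, 0.323], [0.322, -0.026, -0.946]] [0.51359308 0.38597791 0.20487571] 0.000305377798181317 2.8
tcp [255. 237.]
tip [255. 227.]
tabtop [254. 215.]
tabbot [255. 192.]
[(np.uint8(16), np.uint8(133), np.uint8(107)), (np.uint8(16), np.uint8(135), np.uint8(106)), (np.uint8(30), np.uint8(10), np.uint8(99)), (np.uint8(42), np.uint8(11), np.uint8(114)), (np.uint8(48), np.uint8(11), np.uint8(118)), (np.uint8(48), np.uint8(10), np.uint8(122)), (np.uint8(48), np.uint8(10), np.uint8(124)), (np.uint8(14), np.uint8(88), np.uint8(110)), (np.uint8(15), np.uint8(134), np.uint8(105)), (np.uint8(15), np.uint8(138), np.uint8(107)), (np.uint8(14), np.uint8(137), np.uint8(121)), (np.uint8(15), np.uint8(139), np.uint8(117)), (np.uint8(14), np.uint8(139), np.uint8(127)), (np.uint8(15), np.uint8(138), np.uint8(118)), (np.uint8(15), np.uint8(143), np.uint8(196)), (np.uint8(15), np.uint8(144), np.uint8(199)), (np.uint8(15), np.uint8(10), np.uint8(49)), (np.uint8(10), np.uint8(17), np.uint8(44))]
```

```bash
python3 - <<'E'
from h import *
c,S=load("w2"),load("scene2")
print(tri(S,(190.5,148.5),c,(257.5,243)))
im=c["color"][170:384,156:356,::-1];cv2.imwrite("pics/m4.png",np.hstack([cv2.resize(im,(400,428),interpolation=2),cv2.resize(S["color"][100:170,160:230,::-1],(400,428),interpolation=2)]))
E
```

```text
(array([0.51008763, 0.3878293 , 0.22141744]), np.float64(2.8335416919789846))
```

View pics/m4.png

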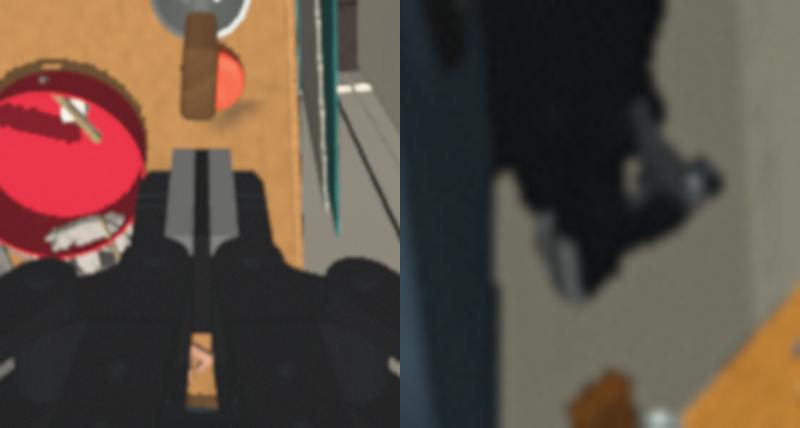

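Two-view triangulation puts the real fingertips about 16 mm above the reported TCP, not 14 mm below it. So the pads only nipped the top of the tab. I'll grip about 25 mm lower, which is safe with either offset.

Call:
arm_command:
  commands: [0,-2,0,0,0,0,0,0,0,0,0,0,0,0,0,0,0,0,0,0,0,0,0,0,0,0,0,0,0,0,0,25,0,0,0,0,0,0,25,0,0,0,0,0,0,25,0,0,0,0,0,0,8,0,0,0,0,0,0,0,0,0,0,1,0,0,0,0,0,0]

```text
time_s: 3.68
eef_pos: [0.5162, 0.3863, 0.1231]
orientation: [[-0.997, 0.077, 0.0], [0.077, 0.997, 0.0], [-0.0, 0.0, -1.0]]
ft_force: [-0.2, -0.3, 0.2]
finger_gap: 0.0756
grip_force: 0.0
```

Call:
arm_command:
  commands: [1,0,0,0,0,0,0,1,0,0,0,0,0,0,1,0,0,0,0,0,0,1,0,0,0,0,0,0,1,0,0,0,0,0,0,1,0,0,0,0,0,0,1,0,0,0,0,0,0,1,0,0,0,0,0,0,1,0,0,0,0,0,0,1,0,0,0,0,0,0]

```text
time_s: 4.52
eef_pos: [0.5164, 0.3862, 0.1232]
orientation: [[-0.997, 0.077, 0.001], [0.077, 0.997, 0.0], [-0.001, 0.001, -1.0]]
ft_force: [0.6, -0.4, 6.0]
finger_gap: 0.0111
grip_force: 40.1
```

Gripped at 11 mm. Now I lift 58 mm.

Call:
arm_command:
  commands: [1,0,0,-5,0,0,0,1,0,0,-8,0,0,0,1,0,0,-12,0,0,0,1,0,0,-12,0,0,0,1,0,0,-10,0,0,0,1,0,0,-8,0,0,0,1,0,0,-3,0,0,0,1,0,0,0,0,0,0,1,0,0,0,0,0,0,1,0,0,0,0,0,0]

```text
time_s: 5.35
eef_pos: [0.5156, 0.3858, 0.1799]
orientation: [[-0.997, 0.077, -0.001], [0.077, 0.997, -0.001], [0.001, -0.001, -1.0]]
ft_force: [-0.2, 0.5, -2.2]
finger_gap: 0.0114
grip_force: 39.2
```

```bash
python3 - <<'E'
from h import *;from bench import *
s=observe();print(s["eef_pos"],s["ft_force"],s["finger_gap"],s["grip_force"])
O=np.array([.5745,.1883]);d=np.array([.3445,.9388])
f=lambda k,z:(*(O+k*d),z)
plan(s["eef_pos"],s["orientation"],[(f(.180,.181),69.85,10)])
c=read_camera("wrist");np.savez("pics/w3.npz",**c)
S=read_camera("scene");np.savez("pics/s3.npz",**S)
cv2.imwrite("pics/m5.png",np.hstack([cv2.resize(c["color"][80:280,156:356,::-1],(400,400),interpolation=2),cv2.resize(S["color"][110:250,150:290,::-1],(400,400),interpolation=2)]))
E
```

```text
[0.51560456 0.38583777 0.17991157] [-0.23921346  0.46543996 -2.22392051] 0.011425439313224461 39.232701659202576
-12.3, -1.9, -0.1, -0.0, -0.0, 0.027
-12.3, -1.6, -0.1, -0.0, -0.0, 0.028
-12.4, -1.3, -0.2, -0.0, -0.0, 0.027
-12.3, -0.9, -0.1, -0.0, -0.0, 0.028
-12.5, -0.5, -0.1, -0.0, -0.0, 0.027
-12.4, -0.2, -0.1, -0.001, -0.0, 0.028
-12.4, 0.1, -0.1, 0.0, -0.0, 0.027
-12.4, 0.4, -0.1, 0.0, -0.001, 0.028
-12.4, 0.8, -0.1, 0.0, 0.0, 0.027
-12.4, 1.2, -0.2, 0.0, 0.0, 0.028
```

View pics/m5.png

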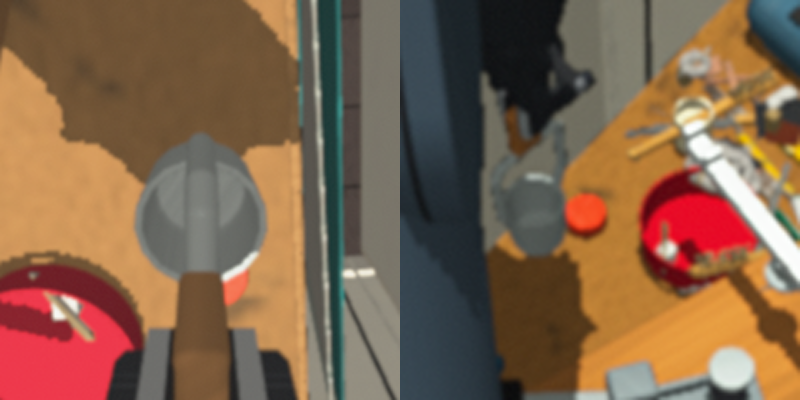

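The basket is held upright by its tab, clear of the bench (right panel (520,130)–(535,250)). I carry it to beyond the arm's free end.

Call:
arm_command:
  commands: [1,-12.5,-2,-0.1,0,0,0.027,1,-12.5,-1.5,-0.1,0,0,0.028,1,-12.5,-1.5,-0.2,0,0,0.027,1,-12.5,-1,-0.1,0,0,0.028,1,-12.5,-0.5,-0.1,0,0,0.027,1,-12.5,0,-0.1,0,0,0.028,1,-12.5,0,-0.1,0,0,0.027,1,-12.5,0.5,-0.1,0,0,0.028,1,-12,1,-0.1,0,0,0.027,1,-12,1,-0.1,0,0,0.028]

```text
time_s: 6.28
eef_pos: [0.639, 0.3565, 0.1813]
orientation: [[-0.937, 0.348, 0.0], [0.348, 0.937, -0.001], [-0.0, -0.0, -1.0]]
ft_force: [0.1, 0.1, -1.1]
finger_gap: 0.0114
grip_force: 39.2
```

```bash
python3 - <<'E'
from h import *;from bench import *
s=observe();print(s["eef_pos"],s["ft_force"],s["finger_gap"],s["grip_force"])
O=np.array([.5745,.1883]);d=np.array([.3445,.9388])
f=lambda k,z:(*(O+k*d),z)
plan(s["eef_pos"],s["orientation"],[(f(.115,.181),69.85,8)])
c=read_camera("wrist");np.savez("pics/w4.npz",**c)
# beam in wrist view: bright, low saturation; fit axis on z=.146
hsv=cv2.cvtColor(c["color"],cv2.COLOR_RGB2HSV)
m=((hsv[...,1]<45)&(hsv[...,2]>190)).astype(np.uint8)
k,l,st,ce=cv2.connectedComponentsWithStats(m)
for i in np.argsort(-st[1:,4])[:4]+1:
    pts=np.argwhere(l==i)[:,::-1].astype(np.float32);bx=cv2.boxPoints(cv2.minAreaRect(pts))
    print(st[i],[plane(c,b,.146)[:2].round(4).tolist() for b in bx])
for n,k,z in [("end",.132,.146),("seat",.115,.146),("mid",.05,.146)]:print(n,proj(c,f(k,z)).round(1))
E
```

```text
[0.63897446 0.35646879 0.18134154] [ 0.09265459  0.06743614 -1.05860828] 0.011388301667749175 39.162946343421936
0.3, -8.1, 0.0, -0.0, 0.0, -0.001
0.3, -8.2, 0.1, -0.0, 0.0, -0.0
0.3, -8.1, 0.0, -0.0, 0.0, -0.001
0.3, -8.1, 0.1, -0.0, 0.0, -0.0
0.3, -8.2, 0.0, -0.0, 0.0, -0.001
0.3, -8.1, 0.1, -0.0, 0.0, -0.0
0.3, -8.2, 0.0, -0.0, 0.0, -0.001
0.4, -8.1, 0.1, -0.0, 0.0, -0.0
[   0  196  134   29 3030] [[0.5841, 0.2004], [0.5684, 0.212], [0.6014, 0.2888], [0.6181, 0.2794]]
[193 218  52  18 499] [[0.6382, 0.3129], [0.6275, 0.318], [0.64, 0.3484], [0.6509, 0.3438]]
[144 234  33  22 454] [[0.6364, 0.278], [0.6266, 0.2855], [0.6381, 0.3025], [0.6482, 0.2953]]
[267 199  37  38 411] [[0.6369, 0.3619], [0.6358, 0.3828], [0.6575, 0.3836], [0.6589, 0.362]]
end [180.2 210.3]
seat [153.7 210.4]
mid [ 52.2 210.8]
```

The arm's centre line lies where I predicted it (wrist row 210.5). I slide in over the notch.

Call:
arm_command:
  commands: [1,0.5,-8,0,0,0,0,1,0.5,-8,0,0,0,0,1,0,-8,0,0,0,0,1,0.5,-8.5,0,0,0,0,1,0.5,-8,0,0,0,0,1,0.5,-8.5,0,0,0,0,1,0,-8,0,0,0,0,1,0,-8,0,0,0,0,1,0,0,0,0,0,0,1,0,0,0,0,0,0]

```text
time_s: 7.17
eef_pos: [0.6125, 0.2969, 0.182]
orientation: [[-0.938, 0.345, 0.0], [0.345, 0.938, 0.0], [-0.0, 0.0, -1.0]]
ft_force: [0.4, 0.8, -1.1]
finger_gap: 0.0109
grip_force: 39.2
```

```bash
python3 - <<'E'
from h import *;from bench import *
s=observe();p=s["eef_pos"];print(p,s["ft_force"],s["grip_force"])
O=np.array([.5745,.1883]);d=np.array([.3445,.9388]);x=np.array([.9388,-.3445])
e=p[:2]-O;print("stand frame",e@x,e@d)
c=read_camera("wrist");np.savez("pics/w5.npz",**c)
hsv=cv2.cvtColor(c["color"],cv2.COLOR_RGB2HSV)
m=((hsv[...,1]<45)&(hsv[...,2]>190)).astype(np.uint8)
k,l,st,ce=cv2.connectedComponentsWithStats(m)
for i in np.argsort(-st[1:,4])[:5]+1: print(st[i],ce[i])
for kk in (.05,.097,.106,.115,.124,.132):
    q=(*(O+kk*d),.146+(.009 if kk<.106 else .011)*(kk in(.097,.106,.124,.132)));print(kk,proj(c,q).round(1))
E
```

```text
[0.61246131 0.29690716 0.18200008] [ 0.36747897  0.7537157  -1.10053316] 39.21587526798248
stand frame -0.0017770835711815676 0.11503807136269327
[   0  202  169   22 3363] [ 76.36544752 212.87243533]
[  14   65   48   49 1553] [35.89117836 90.55119124]
[236 319  25  46 774] [247.27648579 343.20284238]
[  0 252  61  17 434] [ 30.42396313 258.77419355]
[  0 333  45  14 382] [ 18.57329843 339.34816754]
0.05 [154.6 216. ]
0.097 [226.3 221.6]
0.106 [240.7 222.9]
0.115 [255.4 215.9]
0.124 [270.  222.8]
0.132 [283.  222.8]
```

Call:
arm_command:
  commands: [1,0,0,5,0,0,0,1,0,0,5,0,0,0,1,0,0,4,0,0,0,1,0,0,4,0,0,0,1,0,0,4,0,0,0,1,0,0,3,0,0,0,1,0,0,2,0,0,0,1,0,0,0,0,0,0,1,0,0,0,0,0,0,1,0,0,0,0,0,0]

```text
time_s: 8.05
eef_pos: [0.6125, 0.2974, 0.155]
orientation: [[-0.939, 0.345, 0.0], [0.345, 0.939, 0.0], [-0.0, 0.0, -1.0]]
ft_force: [-0.3, 0.6, -0.9]
finger_gap: 0.0114
grip_force: 39.2
```

Call:
arm_command:
  commands: [1,0,0,1,0,0,0,1,0,0,1,0,0,0,1,0,0,0,0,0,0,1,0,0,0,0,0,0,0.6,0,0,0,0,0,0,0.6,0,0,0,0,0,0,0.6,0,0,0,0,0,0,0.5,0,0,0,0,0,0,0.5,0,0,0,0,0,0,0.5,0,0,0,0,0,0]

```text
time_s: 8.88
eef_pos: [0.6124, 0.2974, 0.1526]
orientation: [[-0.939, 0.345, -0.0], [0.345, 0.939, -0.0], [0.0, -0.0, -1.0]]
ft_force: [-0.2, 0.6, -0.4]
finger_gap: 0.0428
grip_force: 0.0
```

```bash
python3 - <<'E'
from h import *;from bench import *
s=observe();p=s["eef_pos"];print(p,s["ft_force"],s["finger_gap"],s["grip_force"])
c=read_camera("wrist");np.savez("pics/w6.npz",**c)
S=read_camera("scene");np.savez("pics/s6.npz",**S)
O=np.array([.5745,.1883]);d=np.array([.3445,.9388]);x=np.array([.9388,-.3445])
B=O+.115*d
for n,c in (("w",c),("s",S)):
    h=cv2.cvtColor(c["color"],cv2.COLOR_RGB2HSV)
    u=proj(c,(*B,.198)); print(n,"tabtop",u,"bar",proj(c,(*B,.150)))
    m=((h[...,0]>8)&(h[...,0]<20)&(h[...,1]>90)&(h[...,2]>40)).astype(np.uint8)
    k,l,st,ce=cv2.connectedComponentsWithStats(m)
    for i in range(1,k):
        if st[i,4]>40 and np.linalg.norm(ce[i]-u)<40:print(st[i],ce[i].round(1))
E
```

```text
[0.61236037 0.29735577 0.15264229] [-0.20067555  0.5972742  -0.40477784] 0.04278115234099544 0.0
w tabtop [253.74361025 292.11161608] bar [254.45993125 239.82564764]
[ 209  217   95  134 4667] [260.  282.2]
s tabtop [256.45036796 145.22670829] bar [255.81586894 158.77160119]
```

Call:
arm_command:
  commands: [0.5,0,0,0,0,0,0,0.4,0,0,-8,0,0,0,0.4,0,0,-12,0,0,0,0.4,0,0,-15,0,0,0,0.4,0,0,-20,0,0,0,0.4,0,0,-20,0,0,0,0.4,0,0,-20,0,0,0,0,0,0,0,0,0,0,0,0,0,0,0,0,0,0,0,0,0,0,0,0]

```text
time_s: 9.82
eef_pos: [0.6121, 0.2973, 0.2476]
orientation: [[-0.939, 0.345, -0.0], [0.345, 0.939, -0.0], [0.0, -0.0, -1.0]]
ft_force: [0.3, 0.2, -0.4]
finger_gap: 0.084
grip_force: 0.0
```

```bash
python3 - <<'E'
from h import *;from bench import *
s=observe();p=s["eef_pos"];print(p,s["ft_force"],s["finger_gap"],s["grip_force"])
W=read_camera("wrist");np.savez("pics/w7.npz",**W)
S=read_camera("scene");np.savez("pics/s7.npz",**S)
a=proj(W,(.6141,.2963,.17)).astype(int);b=proj(S,(.6141,.2963,.13)).astype(int);print(a,b)
f=lambda c,p,r:cv2.resize(c["color"][max(0,p[1]-r):p[1]+r,max(0,p[0]-r):p[0]+r,::-1],(400,400),interpolation=2)
cv2.imwrite("pics/m6.png",np.hstack([f(W,a,90),f(S,b,55)]))
E
```

```text
[0.61211955 0.2972727  0.24756003] [ 0.28906892  0.24817594 -0.37360355] 0.08402363401957735 0.0
[255 195] [255 164]
```

View pics/m6.png

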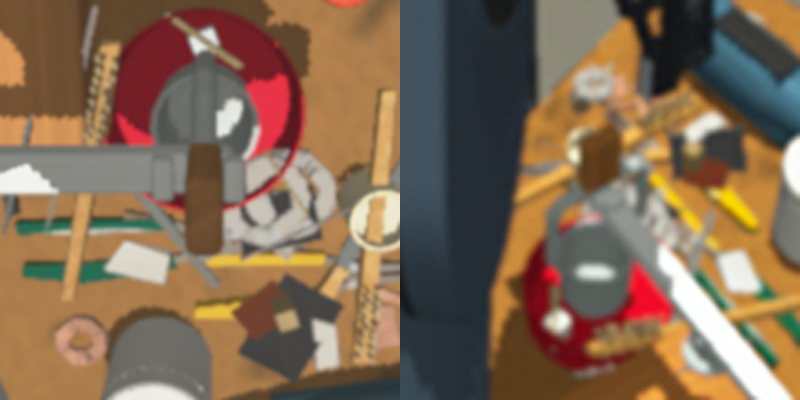

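The basket hangs in the notch, with the tab upright at (205,200) in the wrist view and the cup inside the tin. Now the jack.

```bash
python3 - <<'E'
from h import *;from bench import *
s=observe()
plan(s["eef_pos"],s["orientation"],[((.431,.2266,.225),51.8,8),((.431,.2266,.18),51.8,2)])
E
```

```text
18.2, -16.1, 2.8, -0.0, -0.0, 0.039
17.5, -16.7, 2.7, -0.0, -0.0, 0.04
16.9, -17.5, 2.8, -0.001, -0.0, 0.039
16.1, -18.1, 2.7, 0.0, -0.0, 0.039
15.5, -18.7, 2.8, 0.0, -0.001, 0.04
14.7, -19.3, 2.7, -0.0, 0.0, 0.039
13.9, -19.9, 2.7, -0.0, 0.0, 0.04
13.1, -20.4, 2.8, -0.0, 0.0, 0.039
0.0, 0.0, 22.5, -0.0, 0.0, -0.0
0.0, 0.0, 22.5, -0.0, 0.0, -0.0
```

Call:
arm_command:
  commands: [0,18,-16,3,0,0,0.039,0,17.5,-16.5,3,0,0,0.04,0,17,-17.5,3,0,0,0.039,0,16,-18,3,0,0,0.039,0,15.5,-18.5,3,0,0,0.04,0,14.5,-19.5,3,0,0,0.039,0,14,-20,3,0,0,0.04,0,13,-20.5,2,0,0,0.039,0,0,0,15,0,0,0,0,0,0,15,0,0,0]

```text
time_s: 10.75
eef_pos: [0.4308, 0.2265, 0.1947]
orientation: [[-0.786, 0.618, 0.0], [0.618, 0.786, 0.001], [0.0, 0.001, -1.0]]
ft_force: [0.5, 0.5, 0.5]
finger_gap: 0.0852
grip_force: 0.0
```

```bash
cat > jk.py <<'E'
from h import *;from bench import *
s=observe();p=s["eef_pos"];print(s["time_s"],p,s["orientation"][:2,1],s["ft_force"],s["finger_gap"],s["grip_force"])
S=read_camera("scene");T=read_camera("top");W=read_camera("wrist")
np.savez("pics/js.npz",**S);np.savez("pics/jt.npz",**T);np.savez("pics/jw.npz",**W)
def circ(c,X,lo=1,name=""):
    """saddle: bright grey disc near projected X"""
    u=proj(c,X);h=cv2.cvtColor(c["color"],cv2.COLOR_RGB2HSV)
    m=((h[...,1]<45)&(h[...,2]>150)).astype(np.uint8)
    k,l,st,ce=cv2.connectedComponentsWithStats(m)
    for i in range(1,k):
        if st[i,4]>60 and np.linalg.norm(ce[i]-u)<45:print(name,u.round(),st[i],ce[i].round(1),plane(c,ce[i],X[2]).round(4))
E
python3 - <<'E'
from jk import *
for n,c in (("scene",S),("top",T),("wrist",W)): circ(c,(.490,.179,.101),1,n)
O=np.array([.431,.2266]);a=np.radians(-38.2);x=np.array([np.cos(a),np.sin(a)]);y=np.array([-x[1],x[0]])
for q in [(17,15),(17,-15),(-17,15),(-17,-15)]:
    print(q,proj(W,(*(O+(q[0]*x+q[1]*y)/1e3),.12)).round(1))
# housing edges in wrist, along the middle row of its top
u=proj(W,(*O,.12)).astype(int);g=cv2.cvtColor(W["color"],cv2.COLOR_RGB2GRAY)
print(u,g[u[1],u[0]-80:u[0]+80:4].tolist()); print(g[u[1]-80:u[1]+80:4,u[0]].tolist())
E
```

```text
10.75 [0.43084457 0.22654585 0.19467539] [0.61829729 0.78594396] [0.54850888 0.49512733 0.46159695] 0.08521673683457053 0.0
scene [266. 238.] [240 232  38  23 272] [265.2 241.3] [0.4836 0.1764 0.101 ]
scene [266. 238.] [241 246  20  11 145] [250.2 251.2] [0.4467 0.188  0.101 ]
wrist [256. 270.] [239 253  38  33 962] [257.3 268.9] [0.4896 0.1803 0.101 ]
(17, 15) [277.1 216.1]
(17, -15) [237.8 216.1]
(-17, 15) [278.  173.1]
(-17, -15) [236.9 173. ]
[257 195] [148, 139, 153, 149, 144, 136, 147, 145, 142, 131, 116, 89, 79, 75, 74, 72, 79, 82, 82, 83, 82, 82, 82, 81, 77, 122, 152, 155, 157, 156, 161, 159, 154, 159, 156, 156, 160, 152, 147, 149]
[96, 96, 95, 95, 95, 96, 94, 95, 95, 94, 95, 95, 95, 84, 68, 80, 82, 81, 82, 82, 82, 81, 81, 81, 81, 141, 160, 158, 151, 81, 54, 48, 47, 49, 99, 200, 198, 197, 195, 194]
```

The wrist view confirms the jack's pose: housing edges at column 277 and rows 173–217 as predicted, saddle at (257,269). I descend and grip.

Call:
arm_command:
  commands: [0,0,0,22,0,0,0,0,0,0,22,0,0,0,0,0,0,22,0,0,0,0,0,0,22,0,0,0,0,0,0,18,0,0,0,0,0,0,13,0,0,0,1,0,0,0,0,0,0,1,0,0,0,0,0,0,1,0,0,0,0,0,0,1,0,0,0,0,0,0]
  squeeze: 50

```text
time_s: 11.73
eef_pos: [0.4327, 0.2273, 0.0768]
orientation: [[-0.786, 0.619, 0.002], [0.619, 0.786, 0.001], [-0.001, 0.002, -1.0]]
ft_force: [-0.2, 0.2, 0.0]
finger_gap: 0.0389
grip_force: 0.0
```

Call:
arm_command:
  commands: [1,0,0,0,0,0,0,1,0,0,0,0,0,0,1,0,0,0,0,0,0,1,0,0,0,0,0,0,1,0,0,0,0,0,0,1,0,0,-2,0,0,0,1,0,0,-2,0,0,0,1,0,0,-2,0,0,0,1,0,0,0,0,0,0,1,0,0,0,0,0,0]

```text
time_s: 12.57
eef_pos: [0.4318, 0.2269, 0.0816]
orientation: [[-0.786, 0.618, -0.0], [0.618, 0.786, -0.0], [0.0, -0.0, -1.0]]
ft_force: [0.8, -0.4, -9.4]
finger_gap: 0.0291
grip_force: 50.1
```

```bash
python3 - <<'E'
from jk import *
circ(W,(.490,.180,.107),1,"wrist")
circ(T,(.490,.180,.107),1,"top")
T0=load("top0");S0=load("scene0");O=np.array([.5745,.1883]);d=np.array([.3445,.9388]);x=np.array([.9388,-.3445])
print("pad -x edge top",(proj(T0,(*(O-.017*x),.118))-[190,145])*4,"scene",[((proj(S0,(*(O+.017*v),.116))-[170,140])*4).round() for v in (-x,d,-d,(-x+d)/2**.5)])
plan(s["eef_pos"],s["orientation"],[((.4484,.2355,.081),69.85,10)])
# pad edge rows in top0 along the column below arm
h=cv2.cvtColor(T0["color"],cv2.COLOR_RGB2HSV)
for col in range(303,314,2):print(col,h[178:196,col,1].tolist())
E
```

```text
12.5667 [0.43175851 0.22685097 0.08163342] [0.6184202  0.78584756] [ 0.75880299 -0.37684996 -9.42485101] 0.02910395016817402 50.1429945230484
wrist [254. 384.] [232 358  51  18 625] [257.  366.8] [0.4814 0.1886 0.107 ]
pad -x edge top [458.77726114 178.70773172] scene [array([436., 273.]), array([443., 236.]), array([480., 281.]), array([430., 253.])]
-0.8, 1.7, 0.1, -0.0, -0.0, -0.032
-0.8, 1.7, 0.0, -0.0, -0.0, -0.031
-0.9, 1.6, 0.1, -0.0, -0.0, -0.032
-0.9, 1.7, 0.1, -0.0, -0.0, -0.031
-1.0, 1.6, 0.0, -0.0, -0.0, -0.032
-1.0, 1.5, 0.1, -0.0, -0.0, -0.031
-1.1, 1.6, 0.0, -0.0, -0.0, -0.032
-1.1, 1.5, 0.1, -0.0, -0.0, -0.031
-1.2, 1.4, 0.1, -0.0, -0.0, -0.032
-1.2, 1.5, 0.0, -0.0, -0.0, -0.031
303 [1, 1, 0, 1, 0, 7, 7, 8, 6, 3, 9, 19, 83, 166, 176, 173, 166, 173]
305 [1, 2, 1, 0, 1, 3, 5, 9, 5, 5, 5, 10, 17, 93, 163, 173, 173, 168]
307 [2, 2, 1, 1, 1, 1, 6, 10, 7, 5, 5, 5, 10, 53, 145, 180, 174, 174]
309 [2, 1, 1, 0, 1, 1, 3, 2, 3, 7, 6, 5, 9, 61, 158, 178, 180, 168]
311 [2, 1, 1, 1, 1, 1, 1, 2, 5, 2, 2, 12, 48, 135, 171, 172, 171, 169]
313 [5, 2, 1, 1, 1, 0, 0, 2, 5, 42, 93, 124, 152, 180, 169, 178, 174, 184]
```

Call:
arm_command:
  commands: [1,-1,1.5,0,0,0,-0.032,1,-1,1.5,0,0,0,-0.031,1,-1,1.5,0,0,0,-0.032,1,-1,1.5,0,0,0,-0.031,1,-1,1.5,0,0,0,-0.032,1,-1,1.5,0,0,0,-0.031,1,-1,1.5,0,0,0,-0.032,1,-1,1.5,0,0,0,-0.031,1,-1,1.5,0,0,0,-0.032,1,-1,1.5,0,0,0,-0.031]

```text
time_s: 13.55
eef_pos: [0.4482, 0.2348, 0.0817]
orientation: [[-0.94, 0.342, -0.0], [0.342, 0.94, -0.0], [0.0, -0.0, -1.0]]
ft_force: [-0.7, -0.4, -9.9]
finger_gap: 0.0289
grip_force: 50.1
```

```bash
python3 - <<'E'
from jk import *
T0=load("top0");O=np.array([.5745,.1883])
for z in (.116,.122):
    C=np.array([proj(T0,(O[0]+.017*np.cos(t),O[1]+.017*np.sin(t),z)) for t in np.linspace(0,6.28,80)])
    print(z,"bottom",C[C[:,1].argmax()],"right",C[C[:,0].argmax()],"left",C[C[:,0].argmin()])
h=cv2.cvtColor(T0["color"],cv2.COLOR_RGB2HSV)
for r in range(180,192,2):print(r,h[r,292:318,1].tolist())
R=s["orientation"];xj=-R[:2,0]
sad=p[:2]+.0747*xj-.0009*R[:2,1]
print("saddle pred",sad)
circ(S,(*sad,.107),1,"scene");circ(T,(*sad,.107),1,"top");circ(W,(*sad,.107),1,"wrist")
plan(p,R,[((.5047,.2148,.081),69.85,8)])
E
```

```text
13.55 [0.44819971 0.23481336 0.08167503] [0.34168354 0.93981506] [-0.67196163 -0.38456705 -9.88540508] 0.028938850747279803 50.13601005077362
0.116 bottom [307.78407401 190.34928255] right [315.66910781 182.33832641] left [299.01342108 182.23978218]
0.122 bottom [308.14511045 189.87041585] right [316.07763945 181.81153461] left [299.31955532 181.71210155]
180 [86, 110, 120, 89, 50, 24, 8, 2, 1, 1, 1, 0, 1, 1, 0, 1, 1, 1, 1, 1, 2, 1, 1, 3, 3, 5]
182 [139, 168, 177, 172, 180, 169, 153, 118, 55, 12, 4, 0, 3, 1, 0, 1, 0, 1, 1, 1, 1, 1, 2, 2, 2, 1]
184 [174, 178, 177, 172, 175, 179, 174, 140, 55, 9, 8, 7, 5, 5, 5, 6, 2, 3, 1, 1, 1, 0, 1, 1, 0, 1]
186 [169, 182, 172, 181, 184, 185, 169, 121, 34, 9, 3, 6, 3, 5, 0, 7, 5, 3, 3, 5, 4, 5, 3, 4, 1, 1]
188 [176, 183, 168, 168, 178, 168, 174, 172, 130, 55, 12, 9, 5, 5, 5, 5, 5, 6, 7, 2, 32, 93, 139, 143, 122, 85]
190 [180, 170, 176, 183, 187, 172, 171, 172, 173, 161, 154, 83, 38, 17, 10, 10, 9, 9, 19, 48, 108, 152, 176, 179, 179, 181]
saddle pred [0.51809638 0.20844377]
scene [262. 220.] [256 159  54  67 771] [280.1 190.2] [0.603  0.2208 0.107 ]
scene [262. 220.] [255 214  20  22 208] [263.6 222.6] [0.5148 0.2029 0.107 ]
top [297. 210.] [243 158  72  26 581] [278.4 170.8] [0.5996 0.2466 0.107 ]
wrist [253. 383.] [232 358  51  18 630] [257.1 366.9] [0.5079 0.2143 0.107 ]
-7.5, 0.1, 0.1, -0.0, -0.0, 0.0
-7.5, 0.0, 0.1, -0.0, -0.0, 0.001
-7.5, 0.1, 0.1, -0.0, -0.0, 0.0
-7.5, 0.1, 0.0, -0.0, -0.0, 0.0
-7.5, 0.0, 0.1, -0.0, -0.0, 0.001
-7.5, 0.1, 0.1, -0.0, -0.0, 0.0
-7.4, 0.1, 0.1, -0.0, -0.0, 0.001
-7.5, 0.1, 0.1, -0.0, -0.0, -0.0
```

Call:
arm_command:
  commands: [1,-7.5,0,0,0,0,0,1,-7.5,-0.5,0,0,0,0,1,-7.5,0,0,0,0,0,1,-7.5,0,0,0,0,0,1,-7.5,-0.5,0,0,0,0,1,-7.5,0,0,0,0,0,1,-7,0,0,0,0,0,1,-7,-0.5,0,0,0,0,1,0,0,0,0,0,0,1,0,0,0,0,0,0]

```text
time_s: 14.53
eef_pos: [0.5031, 0.2127, 0.0816]
orientation: [[-0.938, 0.345, -0.0], [0.345, 0.938, -0.0], [0.0, -0.0, -1.0]]
ft_force: [-0.4, -0.1, -10.3]
finger_gap: 0.0289
grip_force: 50.4
```

```bash
python3 - <<'E'
from jk import *
R=s["orientation"];sad=p[:2]+.0747*-R[:2,0]+.0*R[:2,1];print("saddle pred",sad)
# housing top in wrist & scene: predicted vs found (grey low-sat darker)
hs=p[:2]
for n,c in (("wrist",W),("top",T),("scene",S)): circ(c,(*sad,.107),1,n)
b=proj(S,(*sad,.11)).astype(int);a=proj(W,(*hs,.13)).astype(int);t=proj(T,(*sad,.11)).astype(int);print(a,b,t)
E
```

```text
14.5333 [0.50309673 0.21271379 0.08157295] [0.34535891 0.93847066] [ -0.41951161  -0.05183213 -10.30169244] 0.02888435286422612 50.38159132003784
saddle pred [0.57320049 0.18691547]
scene [285. 207.] [287 178  12  12  94] [292.6 183.6] [0.6341 0.2083 0.107 ]
scene [285. 207.] [278 186  32  40 425] [292.3 207.4] [0.5824 0.1748 0.107 ]
[254 294] [285 206] [307 183]
```

Call:
arm_command:
  commands: [1,0,0,2,0,0,0,1,0,0,2,0,0,0,1,0,0,1,0,0,0,1,0,0,1,0,0,0,1,0,0,0,0,0,0,1,0,0,0,0,0,0,0.5,0,0,0,0,0,0,0.3,0,0,0,0,0,0,0.3,0,0,0,0,0,0,0.3,0,0,0,0,0,0]

```text
time_s: 15.52
eef_pos: [0.5035, 0.2133, 0.076]
orientation: [[-0.939, 0.345, 0.001], [0.345, 0.939, 0.0], [-0.001, 0.001, -1.0]]
ft_force: [0.2, 0.1, 1.0]
finger_gap: 0.0595
grip_force: 0.0
```

Call:
arm_command:
  commands: [0,0,0,0,0,0,0,0,0,0,0,0,0,0,0,0,0,-10,0,0,0,0,0,0,-15,0,0,0,0,0,0,-20,0,0,0,0,0,0,-25,0,0,0,0,0,0,-25,0,0,0,0,0,0,-25,0,0,0,0,0,0,0,0,0,0,0,0,0,0,0,0,0]

```text
time_s: 16.35
eef_pos: [0.5037, 0.2134, 0.1977]
orientation: [[-0.939, 0.345, 0.003], [0.345, 0.939, 0.002], [-0.002, 0.003, -1.0]]
ft_force: [-0.4, 0.8, -0.3]
finger_gap: 0.0856
grip_force: 0.0
```

```bash
python3 - <<'E'
from jk import *
# housing top in wrist: grey low-sat blob with edges; find contour near prediction
hs=np.array([.5031,.2127]);u=proj(W,(*hs,.12));print(u)
xs=np.array([.9388,-.3445]);ys=np.array([.3445,.9388])
print([proj(W,(*(hs+(a*xs+b*ys)/1e3),.12)).round(1).tolist() for a,b in [(17,15),(17,-15),(-17,15),(-17,-15)]])
h=cv2.cvtColor(W["color"],cv2.COLOR_RGB2HSV);m=(h[...,1]<60).astype(np.uint8)
v=int(u[1]);print("sat row",[(r,h[r,int(u[0])-40:int(u[0])+40:2,1].tolist()) for r in (v-8,v,v+8)])
g=h[...,2];print("val col",g[v-40:v+60:2,int(u[0])].tolist())
for n,c in (("wrist",W),("scene",S),("top",T)): circ(c,(.5732,.1869,.101),1,n)
# handle pad: black blob in wrist
hp=hs-.091*xs;print("hp pred",hp,proj(W,(*hp,.138)))
mb=(h[...,2]<35).astype(np.uint8);k,l,st,ce=cv2.connectedComponentsWithStats(mb)
for i in range(1,k):
    if st[i,4]>150:print(st[i],ce[i].round(1),plane(W,ce[i],.138).round(4))
E
```

```text
16.35 [0.50371989 0.21338032 0.19767588] [0.34467139 0.93871982] [-0.39749071  0.79938992 -0.33424211] 0.08557374947450473 0.0
[255.69300505 193.9599217 ]
[[275.2, 214.8], [236.3, 214.8], [276.0, 172.2], [235.3, 172.2]]
sat row [(185, [143, 139, 141, 140, 140, 141, 137, 139, 138, 130, 36, 10, 12, 12, 9, 9, 12, 9, 12, 12, 12, 9, 12, 9, 9, 12, 11, 9, 12, 9, 22, 135, 148, 148, 147, 146, 148, 148, 149, 151]), (193, [148, 149, 150, 149, 147, 146, 145, 140, 142, 137, 47, 10, 9, 12, 12, 12, 12, 9, 6, 9, 11, 9, 9, 9, 6, 9, 12, 9, 12, 12, 39, 138, 148, 147, 149, 147, 149, 148, 150, 150]), (201, [148, 148, 148, 150, 149, 148, 149, 149, 149, 147, 108, 10, 9, 9, 12, 9, 9, 9, 9, 9, 9, 12, 9, 12, 12, 9, 9, 12, 12, 9, 32, 139, 149, 147, 147, 147, 148, 147, 150, 149])]
val col [99, 100, 100, 100, 100, 98, 81, 72, 72, 81, 86, 87, 85, 85, 86, 86, 86, 87, 88, 88, 89, 86, 85, 85, 85, 85, 85, 85, 82, 115, 168, 171, 169, 167, 167, 129, 85, 86, 86, 74, 52, 50, 50, 50, 50, 50, 60, 84, 99, 109]
wrist [256. 267.] [241 261  31   9 194] [256.2 265.5] [0.5717 0.1878 0.101 ]
wrist [256. 267.] [ 159  288  196   54 3881] [249.8 298.7] [0.6019 0.1704 0.101 ]
scene [285. 209.] [287 178  12  12  95] [292.5 183.6] [0.6376 0.2101 0.101 ]
scene [285. 209.] [287 198  23  28 293] [296.6 213.4] [0.5787 0.1607 0.101 ]
scene [285. 209.] [266 221  16  12 107] [272.2 226.7] [0.5206 0.1843 0.101 ]
hp pred [0.4176692 0.2440495] [255.31859999  64.3847535 ]
[226  57  31  30 490] [237.2  74.8] [0.4195 0.2313 0.138 ]
[   0  261  161  123 8618] [ 90.8 342.5] [0.5716 0.0432 0.138 ]
[ 352  261  160  123 8362] [421.4 342.4] [0.6649 0.2978 0.138 ]
[ 191  372  132   12 1212] [256.4 378.3] [0.6542 0.1576 0.138 ]
```

```bash
python3 - <<'E'
from h import *
W=load("jw");h=cv2.cvtColor(W["color"],cv2.COLOR_RGB2HSV)
for r in range(44,130,6):print(r,h[r,200:300:4,2].tolist(),h[r,200:300:12,1].tolist())
E
```

```text
44 [97, 99, 108, 107, 110, 181, 89, 39, 40, 41, 39, 42, 40, 39, 41, 40, 39, 40, 40, 40, 38, 157, 193, 191, 193] [137, 138, 129, 12, 19, 13, 13, 148, 148]
50 [98, 98, 108, 106, 111, 102, 67, 38, 42, 41, 40, 41, 40, 41, 38, 41, 42, 40, 40, 40, 37, 175, 195, 192, 197] [141, 142, 114, 6, 13, 12, 13, 146, 148]
56 [99, 96, 108, 106, 112, 103, 72, 38, 39, 41, 41, 41, 39, 40, 39, 40, 41, 41, 41, 39, 36, 180, 196, 194, 198] [137, 140, 124, 12, 13, 13, 12, 147, 149]
62 [100, 97, 108, 106, 111, 104, 85, 25, 29, 37, 39, 40, 39, 39, 40, 39, 40, 40, 40, 39, 38, 186, 199, 195, 199] [140, 142, 138, 14, 7, 0, 13, 148, 149]
68 [101, 97, 107, 106, 111, 105, 90, 28, 26, 26, 33, 38, 39, 40, 40, 40, 40, 39, 41, 39, 39, 196, 200, 197, 200] [136, 142, 136, 10, 7, 13, 19, 148, 148]
74 [102, 98, 106, 107, 112, 107, 97, 25, 27, 26, 28, 27, 32, 42, 39, 38, 39, 39, 39, 39, 43, 195, 202, 199, 201] [140, 138, 137, 10, 16, 7, 7, 149, 148]
80 [103, 98, 105, 108, 111, 107, 99, 27, 28, 25, 27, 24, 27, 26, 39, 39, 40, 38, 39, 39, 57, 197, 203, 200, 202] [136, 139, 137, 10, 9, 7, 7, 150, 149]
86 [104, 100, 100, 109, 111
[... 570 characters left out ...]
 210, 206, 206] [142, 138, 139, 9, 10, 10, 12, 148, 150]
110 [110, 101, 99, 110, 111, 110, 103, 105, 93, 87, 88, 88, 99, 100, 100, 98, 87, 88, 87, 79, 109, 107, 142, 209, 207] [139, 144, 139, 9, 10, 13, 12, 141, 148]
116 [110, 102, 100, 110, 112, 110, 104, 105, 95, 87, 88, 88, 98, 101, 100, 98, 87, 88, 88, 82, 110, 108, 111, 135, 207] [139, 141, 142, 12, 8, 10, 12, 139, 149]
122 [112, 102, 101, 105, 112, 111, 105, 105, 100, 88, 89, 88, 97, 100, 100, 98, 88, 89, 87, 82, 110, 109, 112, 110, 124] [141, 138, 138, 9, 11, 10, 9, 140, 144]
128 [112, 103, 101, 103, 112, 111, 106, 105, 101, 88, 88, 88, 97, 100, 100, 98, 88, 89, 87, 81, 109, 110, 112, 111, 110] [141, 139, 137, 12, 13, 13, 9, 139, 137]
```

The handle pad is on axis (columns 227–282). I close the fingers and hover over it.

```bash
python3 - <<'E'
from h import *;from bench import *
s=observe()
plan(s["eef_pos"],s["orientation"],[((.4165,.2450,.160),69.85,7)])
E
```

```text
13.1, 0.1, 5.0, -0.0, -0.0, -0.0
13.1, 0.1, 5.1, -0.0, -0.0, -0.0
13.1, 0.1, 5.0, -0.0, -0.0, -0.0
13.1, 0.1, 5.0, -0.001, -0.001, -0.0
13.1, 0.1, 5.0, 0.0, 0.0, -0.0
13.1, 0.1, 5.0, 0.0, 0.0, -0.0
13.1, 0.1, 5.1, 0.0, 0.0, -0.0
```

Call:
arm_command:
  commands: [1,13,0,0,0,0,0,1,13,0,0,0,0,0,1,13,0,5,0,0,0,1,13,0,5,0,0,0,1,13,0,5,0,0,0,1,13,0,5,0,0,0,1,13,0,5,0,0,0,1,0,0,5,0,0,0,1,0,0,5,0,0,0,1,0,0,0,0,0,0]
  squeeze: 20

```text
time_s: 17.33
eef_pos: [0.4169, 0.2441, 0.1598]
orientation: [[-0.939, 0.344, -0.001], [0.344, 0.939, -0.001], [0.001, -0.001, -1.0]]
ft_force: [-0.5, -0.1, 0.0]
finger_gap: 0.0002
grip_force: 0.0
```

Call:
arm_command:
  commands: [1,0,0,5,0,0,0,1,0,0,5,0,0,0,1,0,0,5,0,0,0,1,0,0,5,0,0,0,1,0,0,4,0,0,0,1,0,0,4,0,0,0,1,0,0,3,0,0,0,1,0,0,3,0,0,0,1,0,0,3,0,0,0,1,0,0,0,0,0,0]

```text
time_s: 18.17
eef_pos: [0.4173, 0.2443, 0.1232]
orientation: [[-0.939, 0.345, -0.001], [0.345, 0.939, -0.0], [0.0, -0.001, -1.0]]
ft_force: [-0.4, -0.4, 0.7]
finger_gap: 0.0004
grip_force: 0.0
```

Call:
arm_command:
  commands: [1,0,0,2,0,0,0,1,0,0,2,0,0,0,1,0.5,0,2,0,0,0,1,0.5,0,2,0,0,0,1,0.5,0,2,0,0,0,1,0.5,0,2,0,0,0,1,0.5,0,2,0,0,0,1,0.5,0,2,0,0,0,1,0.5,0,2,0,0,0,1,0,0,0,0,0,0]

```text
time_s: 19.0
eef_pos: [0.414, 0.2457, 0.1053]
orientation: [[-0.939, 0.344, -0.0], [0.344, 0.939, -0.0], [0.0, -0.0, -1.0]]
ft_force: [-1.2, 0.8, 2.7]
finger_gap: 0.0002
grip_force: 1.2
```

Call:
arm_command:
  commands: [1,0.5,0,2.5,0,0,0,1,0.5,0,2.5,0,0,0,1,0.5,0,2.5,0,0,0,1,0.5,0,2.5,0,0,0,1,0,0,2.5,0,0,0,1,0.5,0,2.5,0,0,0,1,0,0,2.5,0,0,0,1,0,0,2.5,0,0,0,1,0,0,2,0,0,0,1,0,0,0,0,0,0]

```text
time_s: 19.83
eef_pos: [0.4107, 0.247, 0.0835]
orientation: [[-0.939, 0.344, -0.001], [0.344, 0.939, 0.0], [0.001, -0.0, -1.0]]
ft_force: [-6.2, 2.5, 8.5]
finger_gap: -0.0001
grip_force: 4.6
```

Call:
arm_command:
  commands: [1,0,0,2,0,0,0,1,0,0,2,0,0,0,1,0,0,2,0,0,0,1,0,0,0,0,0,0,1,0,0,0,0,0,0,1,0,0,0,0,0,0,1,0,0,0,0,0,0,1,0,0,0,0,0,0,1,0,0,0,0,0,0,1,0,0,0,0,0,0]

```text
time_s: 20.67
eef_pos: [0.4105, 0.2471, 0.0778]
orientation: [[-0.939, 0.344, -0.002], [0.344, 0.939, 0.0], [0.002, -0.0, -1.0]]
ft_force: [-7.1, 2.4, 10.5]
finger_gap: 0.0001
grip_force: 5.4
```

```bash
cat > chk.py <<'E'
from h import *;from bench import *
s=observe();print(s["time_s"],s["eef_pos"],s["ft_force"])
S=read_camera("scene");T=read_camera("top");W=read_camera("wrist");S0=load("s7")
np.savez("pics/cs.npz",**S);np.savez("pics/ct.npz",**T);np.savez("pics/cw.npz",**W)
# arm lift: vertical shift of the basket/arm end patch between s7 (down) and now, scene camera
b=proj(S0,(.6141,.2963,.16)).astype(int);r=16
tp=S0["color"][b[1]-r:b[1]+r,b[0]-r:b[0]+r]
wn=S["color"][b[1]-r-30:b[1]+r+12,b[0]-r-8:b[0]+r+8]
q=cv2.matchTemplate(wn,tp,cv2.TM_CCOEFF_NORMED);_,v,_,l=cv2.minMaxLoc(q)
du=np.array([l[0]-8,l[1]-30]);px=proj(S0,(.6141,.2963,.18))-proj(S0,(.6141,.2963,.16))
print("arm shift px",du,"score",round(v,2),"lift mm",round(20*du[1]/px[1],1))
# housing top in wrist or scene: mask of low-sat mid grey near prediction
hs=(.5035,.2132,.12)
for n,c in (("wrist",W),("scene",S)):
    h=cv2.cvtColor(c["color"],cv2.COLOR_RGB2HSV);u=proj(c,hs);print(n,"housing pred",u.round(1))
    if n=="wrist" and 0<u[1]<380:
        r=int(u[1]);x0=int(u[0]);w=np.nonzero(h[r,x0-50:x0+50,1]<60)[0]+x0-50;print("cols",w.min(),w.max())
        print("val col",h[r-40:r+60:3,x0,2].tolist())
E
python3 chk.py
```

```text
20.6667 [0.41052942 0.24710324 0.07782827] [-7.05982086  2.37014749 10.50197298]
arm shift px [ 1 -5] score 0.48 lift mm 17.8
wrist housing pred [255.5 447.2]
scene housing pred [256.7 220.9]
```

Call:
arm_command:
  commands: [1,1,0,2,0,0,0,1,1,0,2,0,0,0,1,1,0,2,0,0,0,1,0,0,2,0,0,0,1,0,0,0,0,0,0,1,0,0,0,0,0,0,1,0,0,0,0,0,0,1,0,0,0,0,0,0,1,0,0,0,0,0,0,1,0,0,0,0,0,0]

```text
time_s: 21.65
eef_pos: [0.4105, 0.2477, 0.0726]
orientation: [[-0.938, 0.346, 0.004], [0.346, 0.938, 0.002], [-0.003, 0.003, -1.0]]
ft_force: [-6.8, -6.0, 48.2]
finger_gap: 0.0003
grip_force: 24.2
```

```bash
python3 chk.py
```

```text
21.65 [0.41052882 0.24773465 0.07255409] [-6.77593029 -5.95761116 48.21689735]
arm shift px [ 1 -7] score 0.49 lift mm 25.0
wrist housing pred [255.1 457.7]
scene housing pred [256.7 220.9]
```

At the stop: 48 N, arm lifted about 25 mm. Now I let the handle back up.

Call:
arm_command:
  commands: [1,-1,0,-4,0,0,0,1,-1,0,-5,0,0,0,1,-1,0,-5,0,0,0,1,-1,0,-5,0,0,0,1,-1,0,-5,0,0,0,1,-1,0,-5,0,0,0,1,-1,0,-6,0,0,0,1,-1,0,-6,0,0,0,1,0,0,-8,0,0,0,1,0,0,-8,0,0,0]

```text
time_s: 22.63
eef_pos: [0.4164, 0.2444, 0.1271]
orientation: [[-0.939, 0.345, -0.001], [0.345, 0.939, -0.001], [0.0, -0.001, -1.0]]
ft_force: [-0.5, -0.0, -0.3]
finger_gap: 0.0002
grip_force: 0.0
```

Call:
arm_command:
  commands: [1,0,0,-10,0,0,0,1,0,0,-10,0,0,0,1,0,0,0,0,0,0,1,0,0,0,0,0,0,1,0,0,0,0,0,0,1,0,0,0,0,0,0,1,0,0,0,0,0,0,1,0,0,0,0,0,0,1,0,0,0,0,0,0,1,0,0,0,0,0,0]

```text
time_s: 23.47
eef_pos: [0.4164, 0.2447, 0.1465]
orientation: [[-0.939, 0.345, -0.0], [0.345, 0.939, -0.0], [0.0, -0.0, -1.0]]
ft_force: [-0.0, 0.4, 0.1]
finger_gap: -0.0004
grip_force: 0.0
```

```bash
python3 chk.py; python3 - <<'E'
from h import *
W=load("cw");h=cv2.cvtColor(W["color"],cv2.COLOR_RGB2HSV)
xs=np.array([.9388,-.3445]);ys=np.array([.3445,.9388]);hs=np.array([.5035,.2132])
for n,q,z in [("housing",hs,.12),("hpad",hs-.091*xs,.138),("base front",hs+.1*xs,.056)]:print(n,proj(W,(*q,z)).round(1))
m=((h[...,2]<46)&(h[...,1]<40)).astype(np.uint8);k,l,st,ce=cv2.connectedComponentsWithStats(m)
for i in range(1,k):
    if st[i,4]>300:print(st[i],ce[i].round(1))
print(load("s7")["color"].shape)
S=load("cs");S7=load("js")
d=cv2.absdiff(S["color"],S7["color"]).max(2)
for n,q,z in [("housing",hs,.12),("saddle",hs+.075*xs,.101)]:
    u=proj(S,(*q,z)).astype(int);r=14
    w=S["color"][u[1]-r-8:u[1]+r+8,u[0]-r-8:u[0]+r+8];t=S7["color"][u[1]-r:u[1]+r,u[0]-r:u[0]+r]
    o=cv2.minMaxLoc(cv2.matchTemplate(w,t,cv2.TM_CCOEFF_NORMED));print(n,u,o[1],np.array(o[3])-8)
E
```

```text
23.4667 [0.41643082 0.24471199 0.14651301] [-0.011895    0.43727477  0.11166177]
arm shift px [0 0] score 0.75 lift mm -0.0
wrist housing pred [256.2 339.9]
cols 206 305
val col [38, 37, 36, 37, 35, 37, 35, 36, 36, 35, 36, 36, 45, 156, 159, 158, 156, 156, 155, 87, 51, 50, 51, 56, 64, 82, 39, 31, 32]
scene housing pred [256.7 220.9]
housing [256.2 339.9]
hpad [255.9 234.2]
base front [256.5 374.3]
[  0  25  22  29 383] [ 7.9 40.2]
[   34   208   447   176 28574] [256.2 334.7]
(384, 512, 3)
housing [256 220] 0.639613151550293 [0 1]
saddle [285 208] 0.47357457876205444 [-1 -1]
```

The arm is down again and the jack is unmoved to about 1 px. Final press.

Call:
arm_command:
  commands: [1,0,0,6,0,0,0,1,0,0,6,0,0,0,1,0,0,6,0,0,0,1,0,0,6,0,0,0,1,0,0,6,0,0,0,1,0,0,3,0,0,0,1,0.5,0,3,0,0,0,1,0.5,0,3,0,0,0,1,1,0,3,0,0,0,1,1,0,3,0,0,0]

```text
time_s: 24.45
eef_pos: [0.4138, 0.2459, 0.1017]
orientation: [[-0.939, 0.345, 0.0], [0.345, 0.939, 0.0], [-0.0, 0.0, -1.0]]
ft_force: [-0.6, -0.8, 9.5]
finger_gap: -0.0001
grip_force: 4.3
```

Call:
arm_command:
  commands: [1,1,0,3,0,0,0,1,1,0,3,0,0,0,1,1,0,3,0,0,0,1,0.5,0,3,0,0,0,1,0.5,0,3,0,0,0,1,0.5,0,3,0,0,0,1,0.5,0,3,0,0,0,1,0,0,3,0,0,0,1,0,0,2,0,0,0,1,0,0,0,0,0,0]

```text
time_s: 25.28
eef_pos: [0.4099, 0.2473, 0.076]
orientation: [[-0.939, 0.345, 0.002], [0.345, 0.939, 0.0], [-0.001, 0.001, -1.0]]
ft_force: [0.6, -2.6, 10.1]
finger_gap: -0.0
grip_force: 5.3
```

Call:
arm_command:
  commands: [1,0,0,1,0,0,0,1,0,0,1,0,0,0,1,0,0,1,0,0,0,1,0,0,1,0,0,0,1,0,0,0,0,0,0,1,0,0,0,0,0,0,1,0,0,0,0,0,0,1,0,0,0,0,0,0,1,0,0,0,0,0,0,1,0,0,0,0,0,0]

```text
time_s: 26.12
eef_pos: [0.41, 0.2475, 0.0736]
orientation: [[-0.939, 0.345, 0.003], [0.345, 0.939, 0.001], [-0.002, 0.002, -1.0]]
ft_force: [-4.3, -5.0, 32.4]
finger_gap: -0.0001
grip_force: 16.1
```

```bash
python3 chk.py
```

```text
26.1167 [0.41001891 0.24751524 0.07358394] [-4.33651194 -4.98530737 32.37157246]
arm shift px [ 1 -6] score 0.49 lift mm 21.4
wrist housing pred [255.7 456.2]
scene housing pred [256.7 220.9]
```

Call:
arm_command:
  commands: [1,0,0,0,0,0,0,1,0,0,0,0,0,0,1,0,0,0,0,0,0,1,0,0,0,0,0,0,1,0,0,0,0,0,0,1,0,0,0,0,0,0,1,0,0,0,0,0,0,1,0,0,0,0,0,0,1,0,0,0,0,0,0,1,0,0,0,0,0,0]

```text
time_s: 27.1
eef_pos: [0.41, 0.2475, 0.0736]
orientation: [[-0.938, 0.345, 0.003], [0.345, 0.938, 0.001], [-0.002, 0.002, -1.0]]
ft_force: [-5.3, -5.1, 31.7]
finger_gap: 0.0001
grip_force: 16.1
```

```bash
python3 -c "
from bench import *
print(observe()['ft_force']);print(hand_in())"
```

```text
[-5.32427758 -5.08116328 31.71787296]
the job is handed in; nothing more can be done
None
```

I handed the job in at about 27 s, but no pass or fail came back: the basket hangs in the notch and the jack stands under the pad after one full stroke; the fingers hold the handle at its stop with about 32 N, which the camera puts at 21–25 mm of arm lift.

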